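# Set the studio air line: regulator to mark three, valve shut and two turns open

### The job

Set up the studio's air line: first turn the regulator's ribbed sleeve so that its pointer clicks in at the mark with three dots. Then turn the valve's handwheel clockwise until it is shut against its stop, open it again by exactly two full turns, and finish while still holding its upright crank handle gripped between the fingers. Leave everything else on the table where it is.

Things in the scene. Friction and masses are not known exactly. Their poses are not given: they have to be found in the camera images.
- regulator: air regulator bolted to the table: steel base plate 120 x 100 x 10 mm, aluminium body, a flat dial plate 110 mm across at 70-74 mm height with four radial rows of 1 to 4 black dots. Origin: centre of the base's underside, below the sleeve's axis. In its frame the rows lie at +1.05 (1 dot), +0.35 (2), -0.35 (3), -1.05 rad (4) from its +x, counter-clockwise from above; a 40 mm gauge faces +x
- sleeve (a joint): turn in rad, clockwise from above, 0 to 2.4, of the regulator's ribbed black sleeve: upright cylinder 40 mm in diameter, 76 to 121 mm above the table, white pointer tab at its foot. Spring detents at 0.15 (one dot), 0.85 (two), 1.55 (three), 2.25 (four); starts between 0.1 and 0.9. Turning past a detent takes about 0.1 N m; near a mark it is drawn to it
- sleeve_grip (a point): point on the sleeve's vertical axis, 12 mm below its top (109 mm above the table): the place to grip it from above, anywhere around
- sleeve_pointer (a point): outer end of the sleeve's pointer tab, 31 mm from the axis, 79 mm above the table; a white line on the top of the sleeve points the same way
- valve: brass valve on a steel base plate 110 x 100 x 10 mm bolted to the table, with a short brass pipe along its own y and a dark three-spoke handwheel on top. Origin: centre of the base's underside, below the wheel's axis. Yaw and place vary; valve and regulator may stand either way round, left or right
- wheel (a joint): turn of the handwheel in rad: 0 = shut at its stop, grows as it opens, counter-clockwise from above, up to 25; starts between 1.5 and 7. Two turns open is 12.57. Friction about 0.12 N m; stays where it is left. The rim, mean radius 50 mm, lies 82 to 94 mm above the table. At 0 the crank handle lies along the valve's own +x from the axis
- wheel_axis (a point): point on the wheel's axis at the height of handle_grip, 127 mm above the table
- crank_handle: steel upright post 16 mm in diameter, 46 mm tall (97 to 143 mm above the table), on the wheel's rim 50 mm from the axis; it spins freely about its own upright axis, so it can be led round in a circle with the hand kept at one yaw. Origin: centre of its foot
- handle_grip (a point): point on the crank handle's own axis, 30 mm above its foot (127 mm above the table): the place to grip it from above; it goes round with the wheel
- tube_a: a paint tube, 110 x 34 x 16 mm, lying flat. A bystander, loose; origin at its underside
- tube_b: another paint tube, 110 x 34 x 16 mm, lying flat. A bystander, loose; origin at its underside
- phone: a black mobile phone, 110 x 52 x 12 mm, lying flat. A bystander, loose; origin at its underside
- jar: a closed paint jar, 64 mm across, 75 mm tall, standing. A bystander, loose; origin at its underside
- tape: a roll of masking tape, 90 mm across, 24 mm tall, lying flat. A bystander, loose; origin at its underside
- brayer: an ink roller with a wooden handle, about 155 x 115 x 36 mm, lying flat. A bystander, loose; origin at its underside
- palette: a shallow white mixing palette, 100 x 200 x 18 mm. A bystander, loose; origin at its underside
- brush: a paint brush lying flat, about 200 mm long. A bystander, loose; origin at its underside
Not all that is in view belongs to the job. Leave any blue look-alike of the valve alone. What is shaped like the regulator but turquoise is not meant.

How it is judged:
On the way, in this order (a step that is already met when the one before it is completed fails the run):
1. the regulator's sleeve stands at the three-dot mark (value of joint sleeve between 1.4 and 1.7 rad), for 0.2 s.
2. the valve's wheel is shut against its stop (value of joint wheel below 0.1 rad), for 0.2 s.
3. the valve's wheel is two turns open (value of joint wheel between 12.3164 and 12.8164 rad), for 0.2 s.
At the end, for the whole second after the job is handed in: Sleeve at the three-dot mark (1.55 rad within 0.15); wheel still and two turns open from its stop (12.57 rad within 0.25); fingers gripping the crank handle with over 2 N, tool centre within 30 mm of its grip point (all of step 1 and all of step 3 and velocity of joint wheel between -0.1 and 0.1 rad/s and contact force between the fingers and crank_handle above 2 N and distance between the grasp point and handle_grip below 0.03 m); the arm keeps its last pose, push and grip.
It fails at once if a bystander is pushed more than 30 mm from its place (distance of any of tube_a, tube_b, phone, jar, tape, brayer, palette, brush from where it was at the start of the episode above 0.03 m).
It also fails if it takes over 67 s, if anything falls off the work surface, if the arm or the gripper's body presses on something with over 40 N, if the wrist force passes 120 N, or if a joint passes its speed limit or range.

### The arm

A 6-joint arm with a two-finger parallel gripper is mounted at the origin on the work surface. World frame = base frame: x ahead of the robot, y to its left, z up, the work surface at z = 0. Lengths are in m, angles in rad, forces in N, time in s.
With the tool pointing down it reaches from about 0.35 to 0.975 m from the base axis. Payload 4.9 kg.
Tool frame: the origin (TCP) lies between the finger pads, 19 mm behind the fingertips; this is the grasp point; z points along the fingers, y is the direction in which the jaws open and shut (so a half turn about z gives the same grasp; the last joint's range is limited). The gripper opens to 85 mm and grips with 20 to 120 N. Pads are 22 mm wide; open, the fingers measure 114 mm over their backs; the gripper's body (76 mm by 85 mm) begins 54 mm behind the grasp point. The pads swing forward as they close: fully open they stand 13 mm farther back than shut.
Start: joints at [1.059, 0.053, 1.613, -0, 1.476, -0.119], TCP at [0.239, 0.577, 0.25] pointing down, gripper open.
Joint ranges: [-3.01, 3.01], [-1.01, 2.22], [0.06, 2.58], [-1.02, 4.17], [0.09, 2.62], [-3.14, 3.14]. Speed limits (rad/s): [2.57, 2.57, 3.14, 3.14, 3.14, 3.14].

### API

Orientations are given as a rotation vector (axis times angle).
In Python, from station import monitor, vision, workorder gives the robot as it stands.
- The arm moves only by the tool arm_command, never from a script. Its argument "rows" is text: rows parted by semicolons, each of 6 numbers parted by spaces: the shift along the world's x, y, z in mm, then the turn, a rotation vector about the world's x, y, z in degrees. In form: tx ty tz wx wy wz; .... A call has 1 to 12 rows; each row is the pose to reach, as a shift and turn from the pose measured when the call began; what a row does not reach only later rows make up. A row lasts 1/8 s, in which the tool goes at most 62.5 mm and 10.7 degrees, less where a joint would pass 70% of its speed; a pose out of reach is approached as far as the arm can. A call with a gripper value outside its range is refused whole. "jaw" is the opening, from 0 (shut) to 1 (fully open), set as the call begins (left out, the last holds). The fingers move at their own pace and stop on an object; "squeeze" is the grip in N (left out, the last holds). Time passes only in rows, so rows that repeat a pose let the fingers close. It gives the time, the measured TCP pose, the force and the opening at its end, in the units of the state.
- monitor.get_obs(): the state, without advancing time (a new reading comes with each control period).
- vision.get_image(name): name is "scene" or "top"; returns a dict with "frame" (480x640x3 uint8, red, green, blue), "vfov" (degrees; the focal length in pixels is half the picture's height over the tangent of half this angle, whatever the lens; pixels are square), "cx", "cy" (the principal point, pixels), "R" (3x3) and "t" (3): a world point X has camera coordinates R X + t. Camera axes: x right, y down, z forward; pixel columns grow to the right and rows downward; lengths in m; the calibration is good to about 2 mm. A picture is of the moment at which its call begins. There is no depth.
- workorder.finish_job(): hands the job in, once; it reports no verdict.
The state is a dict: "t": time; "q": joint angles; "dq": joint speeds; "effort": joint torques, N m; "tool_pos": TCP position; "tool_rot": TCP orientation; "contact_force": force on the tool from outside, world axes, zero at the start; "wrist_torque": the same for the moment, N m; "opening": finger opening in m.
Only numpy, scipy, OpenCV 4.12 (cv2) and the standard library are available. Lean on these libraries where they do the work, as an engineer would, in place of code of your own. Each camera call takes 0.05 s, during which the arm holds its last target. There are 200 camera calls.

## Working session

There is one attempt and no reset: what is moved stays moved. The work goes in short steps, Python scripts to look and compute and a tool call to move; the robot and the scene stay as the last step left them, time stands still between calls to the robot, and variables do not carry over. Pictures are saved under pics/ and viewed, about 8 in all and at most 12, crops included, and the job is handed in when it is done.

Besides the shell and the picture viewer there is one more tool, called in YAML: its name, and indented under it one key for each argument. arm_command: Moves the arm, as the interface text tells. Its arguments: {"type":"object","properties":{"rows":{"type":"string"},"jaw":{"type":"number"},"squeeze":{"type":"number"}},"required":["rows"]}

```bash
mkdir -p pics; cat > h.py <<'E'
import numpy as np, cv2
from station import monitor, vision, workorder
def save(n,f): cv2.imwrite('pics/'+n+'.png',f[:,:,::-1])
def cam(d):
    f=240/np.tan(np.radians(d['vfov'])/2); return f
def ray(d,u,v,z):
    f=cam(d);R=np.array(d['R']);t=np.array(d['t']);c=-R.T@t
    r=R.T@np.array([(u-d['cx'])/f,(v-d['cy'])/f,1]); return c+r*(z-c[2])/r[2]
def proj(d,X):
    f=cam(d);p=np.array(d['R'])@np.array(X)+np.array(d['t']);return np.array([d['cx']+f*p[0]/p[2],d['cy']+f*p[1]/p[2]])
E
python3 - <<'E'
from h import *
import pickle
D={}
for n in('scene','top'):
    d=vision.get_image(n);D[n]=d;save(n+'0',d['frame']);print(n,d['vfov'],d['cx'],d['cy'],-np.array(d['R']).T@np.array(d['t']))
pickle.dump(D,open('d0.pkl','wb'))
o=monitor.get_obs();print(o)
E
```

```text
scene 57.46388648583824 324.73492498786436 233.7952016662871 [ 0.92164051 -0.49795935  1.12227706]
top 42.420103383929714 318.9850865225116 236.43051535071035 [0.2396076  0.04662532 1.67428171]
{'t': 0.1, 'q': array([ 1.05899766e+00,  5.33212176e-02,  1.61419214e+00,  2.20584792e-05,
        1.47597558e+00, -1.18976150e-01]), 'dq': array([-0.00024999, -0.00237476, -0.00189048,  0.00077208,  0.00176654,
       -0.00071236]), 'effort': array([ 3.28545339e-04, -3.94899738e+01, -3.71363425e+01, -1.89942248e-04,
        3.93480237e-03,  2.46900663e-05]), 'tool_pos': array([0.23896444, 0.57693239, 0.2488459 ]), 'tool_rot': array([-6.12968627e-01, -3.08059075e+00,  2.82051414e-03]), 'contact_force': array([-0.60232704,  0.48627318, -0.20987038]), 'wrist_torque': array([0.03176764, 0.05477913, 0.01008292]), 'opening': 0.08511469722263441}
```

View pics/top0.png

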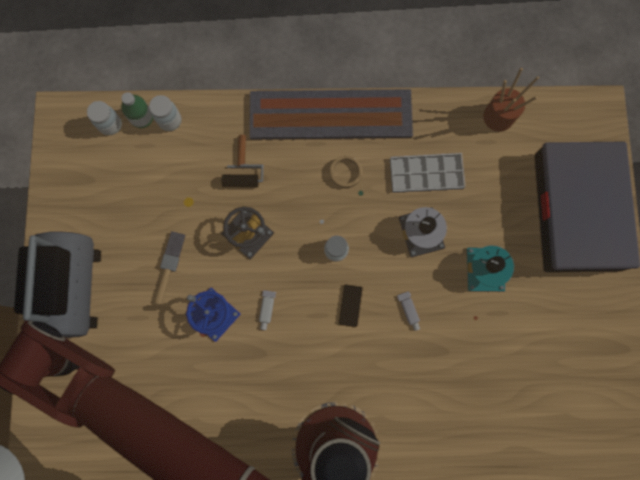

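View pics/scene0.png

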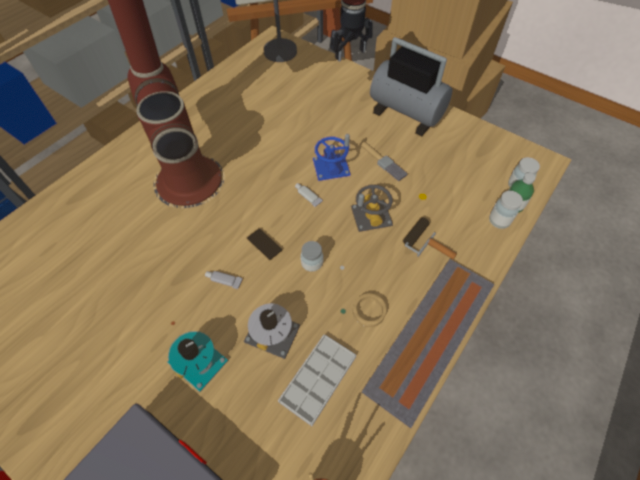

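The top view shows two regulator-shaped things: grey at (425,230) and turquoise at (491,268). The turquoise one is not meant. It also shows two valves: dark wheel with brass at (245,230) and blue at (210,312). The blue one is the look-alike. Next is one enlarged crop to confirm the grey regulator and the dark-wheel valve.

```bash
python3 - <<'E'
from h import *
import pickle
D=pickle.load(open('d0.pkl','rb'))
def crop(n,x,y,w,h,W,H):
    return cv2.resize(D[n]['frame'][y:y+h,x:x+w],(W,H),interpolation=cv2.INTER_CUBIC)
a=np.hstack([crop('top',390,195,70,60,400,300*400//350 if 0 else 300),crop('top',205,195,80,60,400,300)])
b=np.hstack([crop('scene',235,295,80,60,400,300),crop('scene',335,175,80,60,400,300)])
im=np.vstack([a,b]);im=np.clip(im.astype(float)*1.5,0,255).astype(np.uint8)
save('crop0',im)
E
```

```text
(no output)
```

View pics/crop0.png

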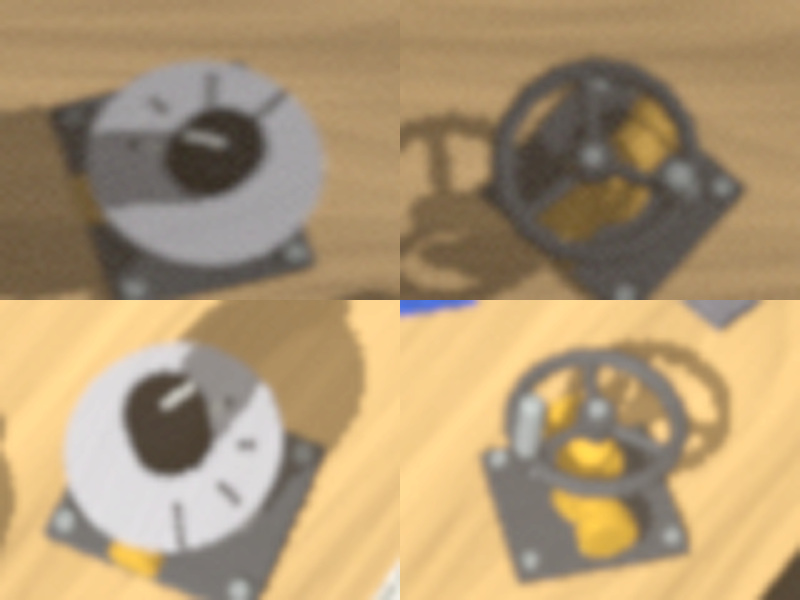

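Crop, with the positions mapped to original pixels:
- **Regulator:** grey, with its dial centred at top (426.0,227.7) and scene (270,324.2). The rows of 1–4 dots are visible, and the sleeve's white line points near the one-dot row.
- **Valve:** brass with a dark wheel, rim centre at top (243.8,227), steel handle top at top (261,229.4).

```bash
python3 - <<'E'
from h import *
import pickle
D=pickle.load(open('d0.pkl','rb'));T=D['top'];S=D['scene']
def A(x,y): return 390+x/5.714,195+y/5
def B(x,y): return 205+(x-400)/5,195+y/5
def C(x,y): return 235+x/5,295+(y-300)/5
def E_(x,y): return 335+(x-400)/5,175+(y-300)/5
P=lambda n,d,uv,z:print(n,np.round(ray(d,*uv,z)*1000,1))
P('dial T',T,A(206,163),.074);P('dial S',S,C(175,446),.074)
c=(ray(T,*A(206,163),.074)+ray(S,*C(175,446),.074))/2
for k,(a,b) in enumerate(zip([(133,145),(158,105),(210,88),(275,103)],[(228,405),(247,443),(230,492),(180,525)])):
    for d,uv in((T,A(*a)),(S,C(*b))):
        p=ray(d,*uv,.074)-c;print(k+1,np.round(p*1000),np.arctan2(p[1],p[0])+[-1.05,-.35,.35,1.05][k])
for d,a,b in((T,A(220,143),A(187,135)),(S,C(163,408),C(190,385))):
    p=ray(d,*b,.121)-ray(d,*a,.121);print('line',ray(d,*a,.121),ray(d,*b,.121),np.arctan2(p[1],p[0]))
P('rim T',T,B(594,160),.090);P('rim S',S,E_(597,422),.09)
P('han T',T,B(680,172),.143);P('han S',S,E_(529,402),.143);P('foot S',S,E_(528,455),.097)
# valve plate corners bolts z=.01ish
for uv in [(725,187),(625,293)]:P('boltT',T,B(*uv),.012)
for uv in [(497,459),(530,560),(672,540)]:P('boltS',S,E_(*uv),.012)
E
```

```text
dial T [ 564.9 -244.    74. ]
dial S [ 568.8 -243.7   74. ]
1 [ 8. 33.  0.] 0.2770338006476776
1 [ 9. 33.  0.] 0.24033211790450726
2 [30. 21.  0.] 0.2567687779207698
2 [30. 23.  0.] 0.29793258763434327
3 [39. -4.  0.] 0.24894283579207171
3 [40. -2.  0.] 0.2959564937139421
4 [ 30. -34.   0.] 0.20750549637732962
4 [ 30. -30.   0.] 0.2743729644983943
line [ 0.56574668 -0.24221042  0.121     ] [ 0.57016012 -0.22757069  0.121     ] 1.2779914712454474
line [ 0.56735474 -0.24362199  0.121     ] [ 0.57023842 -0.22665643  0.121     ] 1.4024332551764362
rim T [570.1 235.6  90. ]
rim S [571.9 235.3  90. ]
han T [552.3 185.8 143. ]
han S [551.1 186.9 143. ]
foot S [555.  185.9  97. ]
boltT [570.3 173.   12. ]
boltT [512.2 227.4  12. ]
boltS [510.5 228.4  12. ]
boltS [570.  176.5  12. ]
boltS [632.3 240.8  12. ]
```

Both views agree to within 4 mm:
- **Regulator:** axis at (567,-244), yaw about 0.26. The pointer gives a turn of about 0.13 rad, so roughly 1.42 rad (81°) clockwise is needed.
- **Valve:** axis at (571,235). The handle lies about (-19,-49) from it. The base gives a yaw of 0.83, or that plus π; the stop will show which.

Next I go above the sleeve.

arm_command:
  rows: "328 -821 -30 0 0 0;328 -821 -30 0 0 0;328 -821 -30 0 0 0;328 -821 -30 0 0 0;328 -821 -30 0 0 0;328 -821 -30 0 0 0;328 -821 -30 0 0 0;328 -821 -30 0 0 0;328 -821 -30 0 0 0;328 -821 -30 0 0 0;328 -821 -30 0 0 0;328 -821 -30 0 0 0"
  jaw: 1

```text
t: 1.6
tool_pos: [0.5172, -0.1208, 0.2232]
tool_rot: [-0.614, -3.08, 0.002]
contact_force: [1.5, 1.2, 0.1]
opening: 0.0853
```

arm_command:
  rows: "82 -205 -10 0 0 0;82 -205 -10 0 0 0;82 -205 -10 0 0 0;82 -205 -10 0 0 0;82 -205 -10 0 0 0;82 -205 -10 0 0 0"

```text
t: 2.35
tool_pos: [0.5988, -0.325, 0.2125]
tool_rot: [-0.613, -3.079, 0.001]
contact_force: [0.7, -0.4, -0.1]
opening: 0.0854
```

arm_command:
  rows: "-32 81 -10 0 0 0;-32 81 -10 0 0 0;-32 81 -10 0 0 0;-32 81 -60 0 0 0;-32 81 -103 0 0 0;-32 81 -103 0 0 0;-32 81 -103 0 0 0"

```text
t: 3.22
tool_pos: [0.5679, -0.2448, 0.1116]
tool_rot: [0.613, 3.08, -0.002]
contact_force: [0.7, -0.1, -0.2]
opening: 0.0854
```

```bash
python3 - <<'E'
from h import *
o=monitor.get_obs();print(o['tool_pos'],o['contact_force'],o['q'])
ims=[]
for n,X in(('scene',(.567,-.244,.1)),('top',(.567,-.244,.1))):
    d=vision.get_image(n);u,v=proj(d,X).astype(int)
    ims.append(cv2.resize(d['frame'][v-50:v+50,u-50:u+50],(400,400),interpolation=cv2.INTER_CUBIC))
save('grip1',np.clip(np.hstack(ims)*1.5,0,255).astype(np.uint8))
E
```

```text
[ 0.56793147 -0.24479439  0.11161701] [ 0.67629622 -0.08850599 -0.21743488] [-5.26721181e-01  1.57693523e-01  1.74039865e+00 -1.27549367e-03
  1.24237796e+00 -1.70404035e+00]
```

View pics/grip1.png

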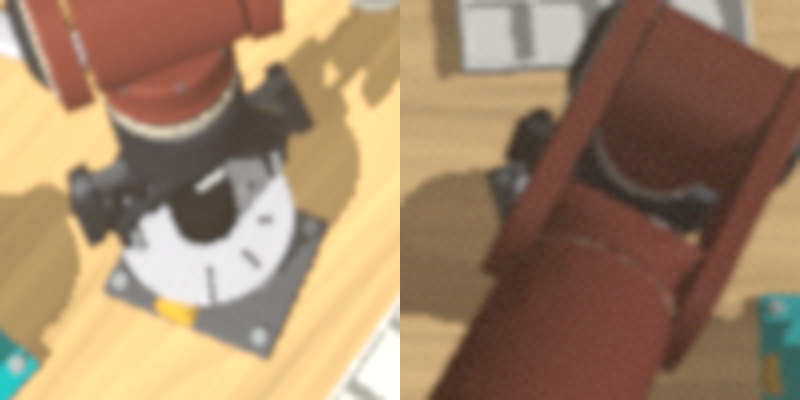

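The fingers straddle the black sleeve: in the left half of the crop the sleeve is at about (205,210) and the white line is visible. Now I close.

arm_command:
  rows: "0 0 -2 0 0 0;0 0 -2 0 0 0;0 0 -2 0 0 0;0 0 -2 0 0 0;0 0 -2 0 0 0;0 0 -2 0 0 0;0 0 -2 0 0 0;0 0 -2 0 0 0"
  jaw: 0
  squeeze: 40

```text
t: 4.32
tool_pos: [0.5688, -0.2456, 0.1117]
tool_rot: [0.613, 3.078, -0.005]
contact_force: [-2.0, -0.9, 6.1]
opening: 0.0391
```

arm_command:
  rows: "0 0 0 0 0 -8;0 0 0 0 0 -16;0 0 0 0 0 -24;0 0 0 0 0 -32;0 0 0 0 0 -40;0 0 0 0 0 -48;0 0 0 0 0 -56;0 0 0 0 0 -64;0 0 0 0 0 -72;0 0 0 0 0 -80;0 0 0 0 0 -81;0 0 0 0 0 -81"

```text
t: 5.82
tool_pos: [0.5652, -0.2476, 0.1117]
tool_rot: [-2.466, -1.942, 0.022]
contact_force: [-15.0, -5.5, 9.1]
opening: 0.0387
```

```bash
python3 - <<'E'
from h import *
o=monitor.get_obs();print(o['tool_pos'],o['contact_force'],o['wrist_torque'],o['q'])
d=vision.get_image('scene');u,v=proj(d,(.567,-.244,.1)).astype(int)
save('grip2',np.clip(cv2.resize(d['frame'][v-40:v+40,u-40:u+40],(480,480),interpolation=cv2.INTER_CUBIC)*1.5,0,255).astype(np.uint8));print(u,v)
E
```

```text
[ 0.56524264 -0.24761504  0.11172735] [-14.95500691  -5.49181205   9.0904871 ] [-0.87411362  2.18368486  0.08946337] [-0.52839622  0.16039316  1.73721055 -0.01242991  1.25171372 -0.28815147]
268 319
```

View pics/grip2.png

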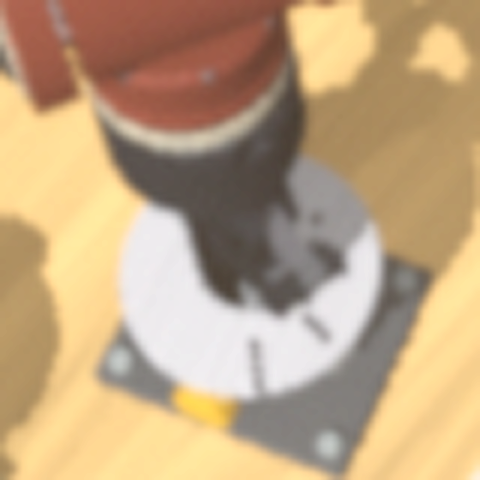

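The tool turned 81.0°, but the fingers hide the pointer. I open, lift and look.

arm_command:
  rows: "0 0 0 0 0 0;0 0 0 0 0 0;0 0 0 0 0 0;0 0 0 0 0 0;0 0 50 0 0 0;0 0 110 0 0 0;0 30 110 0 0 0;0 90 110 0 0 0;0 150 110 0 0 0;0 200 110 0 0 0;0 200 110 0 0 0;0 200 110 0 0 0"
  jaw: 1

```text
t: 7.38
tool_pos: [0.5654, -0.0478, 0.2218]
tool_rot: [-2.465, -1.943, 0.022]
contact_force: [0.4, -0.2, -0.4]
opening: 0.0855
```

```bash
python3 - <<'E'
from h import *
ims=[]
for n in('scene','top'):
    d=vision.get_image(n);u,v=proj(d,(.567,-.244,.1)).astype(int);print(n,u,v)
    ims.append(cv2.resize(d['frame'][v-30:v+30,u-30:u+30],(400,400),interpolation=cv2.INTER_CUBIC))
save('reg3',np.clip(np.hstack(ims)*1.5,0,255).astype(np.uint8))
E
```

```text
scene 268 319
top 427 224
```

View pics/reg3.png

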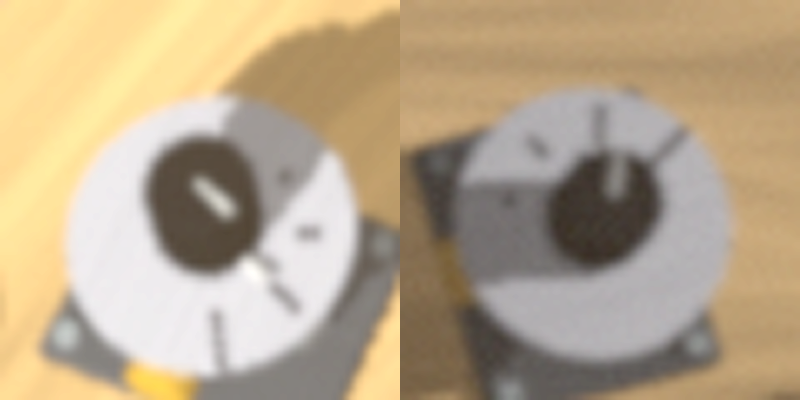

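In the scene view the tab at (257,268) points at the three-dot row at (285,297). I check the angle.

```bash
python3 - <<'E'
from h import *
import pickle
D=pickle.load(open('d0.pkl','rb'))
s=400/60
S=lambda x,y:(238+x/s,289+y/s)
T=lambda x,y:(397+(x-400)/s,194+y/s)
for d,a,b in((D['scene'],S(199,182),S(233,214)),(D['top'],T(615,195),T(622,157))):
    p=ray(d,*b,.121)-ray(d,*a,.121);an=np.arctan2(p[1],p[0]);print('line',an,'turn',1.2-(an-.26))
p=ray(D['scene'],*S(257,268),.082)-np.array([.567,-.244,.082]);an=np.arctan2(p[1],p[0]);print('tab',p,an,1.2-(an-.26))
E
```

```text
line -0.11917089743031231 turn 1.5791708974303122
line -0.22533931417680242 turn 1.6853393141768023
tab [ 2.60565604e-02 -2.01519090e-03  6.93889390e-17] -0.07718545282302025 1.5371854528230202
```

The three-dot position is confirmed: the turn reads about 1.54–1.58 from the scene view. Now I go above the handle at (552,186.5).

arm_command:
  rows: "-13 234 0 0 0 0;-13 234 0 0 0 0;-13 234 0 0 0 0;-13 234 0 0 0 0;-13 234 0 0 0 0;-13 234 0 0 0 0;-13 234 0 0 0 0;-13 234 -50 0 0 0;-13 234 -95 0 0 0;-13 234 -95 0 0 0;-13 234 -95 0 0 0"

```text
t: 8.85
tool_pos: [0.5536, 0.1848, 0.1286]
tool_rot: [-2.469, -1.94, 0.019]
contact_force: [0.8, 0.1, 0.5]
opening: 0.0852
```

```bash
python3 - <<'E'
from h import *
o=monitor.get_obs();print(o['tool_pos'],o['contact_force'],o['q'])
ims=[]
for n in('scene','top'):
    d=vision.get_image(n);u,v=proj(d,(.56,.21,.12)).astype(int);print(n,u,v)
    ims.append(cv2.resize(d['frame'][v-40:v+40,u-40:u+40],(400,400),interpolation=cv2.INTER_CUBIC))
save('val4',np.clip(np.hstack(ims)*1.5,0,255).astype(np.uint8))
E
```

```text
[0.55358656 0.1847859  0.12858424] [0.81007655 0.08780325 0.51881065] [ 0.196517    0.0674631   1.80766868 -0.00424969  1.2776913   0.43645126]
scene 367 196
top 252 228
```

View pics/val4.png

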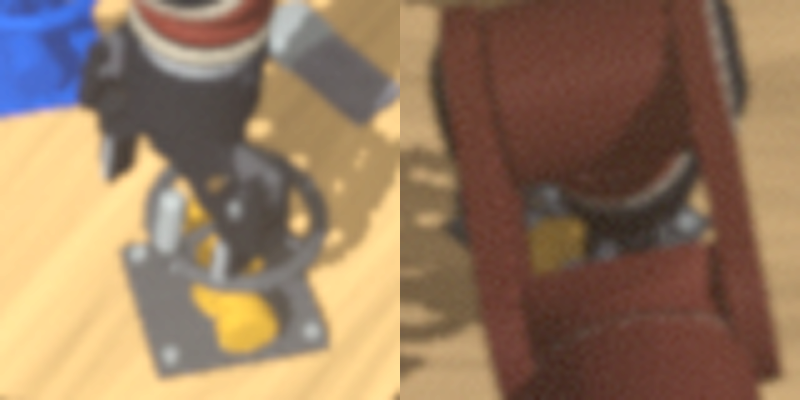

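The handle at (168,222) in the left half sits between the two fingertips at (118,165) and (228,265). I close.

arm_command:
  rows: "-1 1 -1 0 0 0;-1 1 -1 0 0 0;-1 1 -1 0 0 0;-1 1 -1 0 0 0;-1 1 -1 0 0 0;-1 1 -1 0 0 0;-1 1 -1 0 0 0;-1 1 -1 0 0 0;-1 1 -1 0 0 0;-1 1 -1 0 0 0"
  jaw: 0
  squeeze: 60

```text
t: 10.2
tool_pos: [0.5534, 0.1863, 0.1291]
tool_rot: [-2.469, -1.942, 0.015]
contact_force: [-3.3, -1.2, 5.4]
opening: 0.0141
```

```bash
cat > rows.py <<'E'
from h import *
import sys
def plan(dth,n,r=.050,c=(.571,.2355)):
    p=monitor.get_obs()['tool_pos'][:2];a0=np.arctan2(p[1]-c[1],p[0]-c[0]);print('now',p,'r',np.hypot(*(p-c)),'ang',a0)
    # circle of given radius passing through present direction
    for k in range(1,n+1):
        a=a0+np.radians(dth)*k; q=np.array(c)+r*np.array([np.cos(a),np.sin(a)])-p
        print(f'{q[0]*1000:.0f} {q[1]*1000:.0f} 0 0 0 0',end=';')
if __name__=='__main__': plan(float(sys.argv[1]),int(sys.argv[2]))
E
python3 rows.py -15 12
```

```text
now [0.55341678 0.18629145] r 0.05225563157045888 ang -1.9139777494134402
-11 8 0 0 0 0;-21 17 0 0 0 0;-28 28 0 0 0 0;-32 40 0 0 0 0;-32 53 0 0 0 0;-30 66 0 0 0 0;-24 78 0 0 0 0;-15 87 0 0 0 0;-4 94 0 0 0 0;9 98 0 0 0 0;22 99 0 0 0 0;34 96 0 0 0 0;
```

arm_command:
  rows: "-11 8 0 0 0 0;-21 17 0 0 0 0;-28 28 0 0 0 0;-32 40 0 0 0 0;-32 53 0 0 0 0;-30 66 0 0 0 0;-24 78 0 0 0 0;-15 87 0 0 0 0;-4 94 0 0 0 0;9 98 0 0 0 0;22 99 0 0 0 0;34 96 0 0 0 0"

```text
t: 11.7
tool_pos: [0.588, 0.2804, 0.129]
tool_rot: [2.469, 1.94, -0.022]
contact_force: [-7.9, -9.6, 9.1]
opening: 0.0142
```

```bash
python3 rows.py -6 12; python3 -c "
from h import *
o=monitor.get_obs();print(o['contact_force'],o['opening'])"
```

```text
now [0.58800849 0.28044398] r 0.048054655568317964 ang 1.2090153707418965
5 -0 0 0 0 0;10 -3 0 0 0 0;14 -6 0 0 0 0;18 -9 0 0 0 0;22 -13 0 0 0 0;25 -18 0 0 0 0;27 -22 0 0 0 0;30 -27 0 0 0 0;31 -32 0 0 0 0;32 -37 0 0 0 0;33 -42 0 0 0 0;33 -47 0 0 0 0;[-7.94894992 -9.56906963  9.14055033] 0.014220620274045755
```

arm_command:
  rows: "5 0 0 0 0 0;10 -3 0 0 0 0;14 -6 0 0 0 0;18 -9 0 0 0 0;22 -13 0 0 0 0;22 -13 0 0 0 0"

```text
t: 12.45
tool_pos: [0.6032, 0.271, 0.1288]
tool_rot: [-2.457, -1.933, 0.041]
contact_force: [-28.7, 7.1, 18.8]
opening: 0.014
```

```bash
python3 rows.py -15 12; python3 -c "
from h import *
o=monitor.get_obs();print(o['contact_force'],o['opening'])"
```

```text
now [0.60315472 0.27099627] r 0.04789478872647561 ang 0.8347520648597795
10 -8 0 0 0 0;15 -20 0 0 0 0;18 -33 0 0 0 0;17 -46 0 0 0 0;12 -58 0 0 0 0;5 -69 0 0 0 0;-5 -78 0 0 0 0;-17 -83 0 0 0 0;-30 -85 0 0 0 0;-43 -84 0 0 0 0;-55 -80 0 0 0 0;-66 -73 0 0 0 0;[-28.7218724    7.08418397  18.83761793] 0.014037609025465466
```

The handle is blocked at 0.835 rad, which matches the base yaw of 0.83, with about 26 N of reaction along the tangent. It is at the stop. I hold the push briefly.

arm_command:
  rows: "5 -4 0 0 0 0;5 -4 0 0 0 0;5 -4 0 0 0 0;5 -4 0 0 0 0"

```text
t: 12.95
tool_pos: [0.6032, 0.2708, 0.1289]
tool_rot: [-2.445, -1.926, 0.052]
contact_force: [-23.5, 7.5, 14.4]
opening: 0.0142
```

```bash
sed -i 's/(.571,.2355)/(.5697,.234)/' rows.py; python3 rows.py 15 12;python3 -c "
from h import *
o=monitor.get_obs();print(o['contact_force'],o['opening'],o['tool_rot'])"
```

```text
now [0.60322919 0.27084201] r 0.04981505873336482 ang 0.8324398882084059
-11 8 0 0 0 0;-23 12 0 0 0 0;-36 13 0 0 0 0;-49 11 0 0 0 0;-61 5 0 0 0 0;-71 -3 0 0 0 0;-78 -14 0 0 0 0;-82 -26 0 0 0 0;-83 -39 0 0 0 0;-81 -52 0 0 0 0;-76 -64 0 0 0 0;-67 -74 0 0 0 0;[-23.48630705   7.45065067  14.44479686] 0.014162250429359712 [-2.44520449 -1.92635344  0.05200676]
```

arm_command:
  rows: "-11 8 0 0 0 0;-23 12 0 0 0 0;-36 13 0 0 0 0;-49 11 0 0 0 0;-61 5 0 0 0 0;-71 -3 0 0 0 0;-78 -14 0 0 0 0;-82 -26 0 0 0 0;-83 -39 0 0 0 0;-81 -52 0 0 0 0;-76 -64 0 0 0 0;-67 -74 0 0 0 0"

```text
t: 14.45
tool_pos: [0.5362, 0.1962, 0.1291]
tool_rot: [-2.445, -1.925, 0.053]
contact_force: [0.3, 4.0, 4.7]
opening: 0.0144
```

```bash
python3 rows.py 15 12;python3 -c "
from h import *
o=monitor.get_obs();print(o['contact_force'],o['opening'],o['tool_rot'],o['tool_pos'])"
```

```text
now [0.53624789 0.19616083] r 0.050505906946340315 ang -2.2947349520533384
11 -7 0 0 0 0;24 -11 0 0 0 0;37 -12 0 0 0 0;49 -10 0 0 0 0;61 -4 0 0 0 0;71 5 0 0 0 0;78 16 0 0 0 0;82 28 0 0 0 0;83 41 0 0 0 0;81 54 0 0 0 0;75 65 0 0 0 0;67 75 0 0 0 0;[0.27775906 4.03430019 4.67275866] 0.014381554907658637 [-2.44460111 -1.92535282  0.05303105] [0.53624789 0.19616083 0.12908925]
```

Tracking is good, with the angle at stop + 180°. I continue.

arm_command:
  rows: "11 -7 0 0 0 0;24 -11 0 0 0 0;37 -12 0 0 0 0;49 -10 0 0 0 0;61 -4 0 0 0 0;71 5 0 0 0 0;78 16 0 0 0 0;82 28 0 0 0 0;83 41 0 0 0 0;81 54 0 0 0 0;75 65 0 0 0 0;67 75 0 0 0 0"

```text
t: 15.95
tool_pos: [0.6039, 0.2701, 0.1291]
tool_rot: [-2.447, -1.926, 0.055]
contact_force: [-0.9, -4.1, 5.6]
opening: 0.0143
```

arm_command:
  rows: "-11 8 0 0 0 0;-23 12 0 0 0 0;-36 13 0 0 0 0;-49 11 0 0 0 0;-61 5 0 0 0 0;-71 -3 0 0 0 0;-78 -14 0 0 0 0;-82 -26 0 0 0 0;-83 -39 0 0 0 0;-81 -52 0 0 0 0;-76 -64 0 0 0 0;-67 -74 0 0 0 0"

```text
t: 17.45
tool_pos: [0.5368, 0.1956, 0.1291]
tool_rot: [-2.446, -1.925, 0.054]
contact_force: [0.4, 6.6, 4.4]
opening: 0.0145
```

```bash
python3 rows.py 15 12;python3 -c "
from h import *
o=monitor.get_obs();print(o['contact_force'],o['opening'],o['tool_rot'],o['tool_pos'])"
```

```text
now [0.53675024 0.19562772] r 0.05057784676574147 ang -2.280311746567362
11 -7 0 0 0 0;24 -11 0 0 0 0;37 -11 0 0 0 0;50 -9 0 0 0 0;61 -3 0 0 0 0;71 6 0 0 0 0;78 17 0 0 0 0;82 29 0 0 0 0;83 42 0 0 0 0;80 55 0 0 0 0;74 67 0 0 0 0;66 76 0 0 0 0;[0.38220814 6.61289684 4.38954187] 0.014522210940952338 [-2.44634443 -1.92468851  0.05437117] [0.53675024 0.19562772 0.12908795]
```

arm_command:
  rows: "11 -7 0 0 0 0;24 -11 0 0 0 0;37 -11 0 0 0 0;50 -9 0 0 0 0;61 -3 0 0 0 0;71 6 0 0 0 0;78 17 0 0 0 0;82 29 0 0 0 0;83 42 0 0 0 0;80 55 0 0 0 0;74 67 0 0 0 0;66 75 0 0 0 0"

```text
t: 18.95
tool_pos: [0.6042, 0.2696, 0.1291]
tool_rot: [-2.449, -1.926, 0.053]
contact_force: [4.0, 0.6, 3.8]
opening: 0.0142
```

arm_command:
  rows: "0 0 0 0 0 0;0 0 0 0 0 0;0 0 0 0 0 0;0 0 0 0 0 0"

```text
t: 19.45
tool_pos: [0.604, 0.2698, 0.1291]
tool_rot: [-2.448, -1.925, 0.054]
contact_force: [-0.4, 3.2, 5.4]
opening: 0.0137
```

```bash
python3 - <<'E'
from h import *
import pickle
D=pickle.load(open('d0.pkl','rb'))
o=monitor.get_obs();p=o['tool_pos'];print(o['t'],p,o['contact_force'],o['opening'],np.arctan2(p[1]-.234,p[0]-.5697))
d=vision.get_image('scene');u,v=proj(d,(.58,.25,.12)).astype(int)
a=cv2.resize(d['frame'][v-40:v+40,u-40:u+40],(400,400),interpolation=cv2.INTER_CUBIC)
u,v=proj(d,(.567,-.244,.1)).astype(int)
b=cv2.resize(d['frame'][v-30:v+30,u-30:u+30],(400,400),interpolation=cv2.INTER_CUBIC)
save('end',np.clip(np.hstack([a,b])*1.5,0,255).astype(np.uint8)); save('endfull',d['frame'])
E
```

```text
19.45 [0.60396443 0.26979447 0.12907164] [-0.43215096  3.20446835  5.40221531] 0.013706641932287654 0.8072340291898099
```

View pics/end.png

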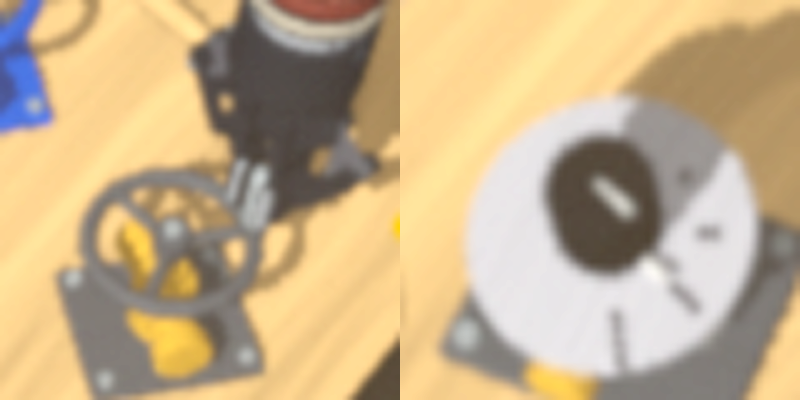

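View pics/endfull.png

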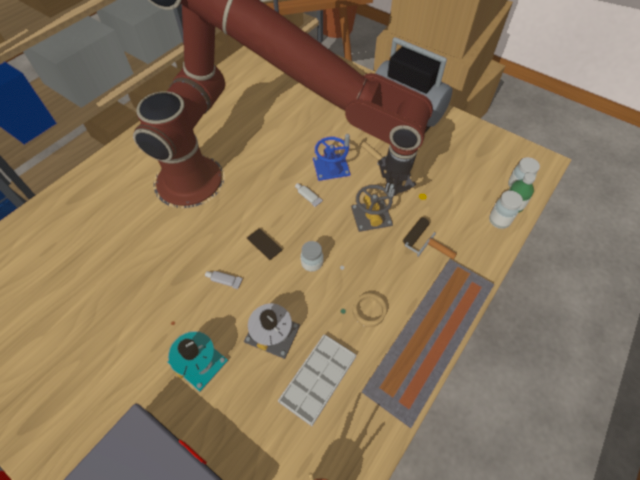

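The final crops show the handle gripped at (258,190), the pointer still at three dots, and the bystanders in place. I hand in.

```bash
python3 -c "
from h import *
print(workorder.finish_job()); o=monitor.get_obs();print(o['t'],o['tool_pos'],o['opening'])"
```

```text
the job is handed in; nothing more can be done
None
the job is handed in; nothing more can be done
```

The job is done and handed in at about 19.5 s on the robot's clock; no verdict was reported.

- **Regulator:** I turned the grey regulator's sleeve 81° clockwise. The scene picture then gave 1.54 rad from the tab and 1.58 from the white line. The coarser top view of the line read 1.69, which disagrees slightly. A final look still showed the tab on the three-dot row.
- **Valve:** I turned the wheel clockwise until it was blocked at a handle angle of 0.835 rad. That matches the yaw measured from the base plate, with about 26 N of reaction, so I took it as the stop. I then opened it by four half turns.
- **Final state:** The handle angle is 0.81 rad, about 0.03 rad short of exactly two turns, against the 0.25 allowed. The jaws are closed on the handle at 13.7 mm opening with the squeeze set to 60 N. The tool centre is at 129 mm height, against 127 mm for the grip point. The handle measures 16 mm across, so the opening reads 2 mm under its size, but the picture shows it between the fingers.
- **Bystanders:** In the last full picture, compared by eye with the first, none looked moved; the brush is partly hidden by the arm.

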